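# Heft the casting-grain tins and put them away

## Task

The three closed tins of casting grain on the soldering bench look alike: lift each one and feel by its weight how much it still holds. Stand those that are at least half full (550 g or more, tin included) in the grey steel rack and the lighter ones in the plywood refill crate, each upright on the floor of a compartment of its own. Keep the tins upright, set them down gently, and leave the other things on the bench where they are.

Things in the scene. Friction and masses are not known exactly. Their poses are not given: they have to be found in the camera images.
- tin_1: one of three look-alike closed aluminium tins: body 60 mm diameter, 74 mm tall, paper label, shoulder sloping in up to 83 mm; fixed ribbed black lid 42 mm diameter from 83 to 113 mm, gripped from above with fingertips just over the shoulder. Origin: centre of the underside, z up. Hidden mass, drawn afresh and independently: 200 g (almost empty) to 900 g (full); half full is 550 g (5.4 N)
- tin_2: one of three look-alike closed aluminium tins: body 60 mm diameter, 74 mm tall, paper label, shoulder sloping in up to 83 mm; fixed ribbed black lid 42 mm diameter from 83 to 113 mm, gripped from above with fingertips just over the shoulder. Origin: centre of the underside, z up. Hidden mass, drawn afresh and independently: 200 g (almost empty) to 900 g (full); half full is 550 g (5.4 N)
- tin_3: one of three look-alike closed aluminium tins: body 60 mm diameter, 74 mm tall, paper label, shoulder sloping in up to 83 mm; fixed ribbed black lid 42 mm diameter from 83 to 113 mm, gripped from above with fingertips just over the shoulder. Origin: centre of the underside, z up. Hidden mass, drawn afresh and independently: 200 g (almost empty) to 900 g (full); half full is 550 g (5.4 N)
- rack: grey painted steel rack with bright rolled top edges, fixed on the bench: open tray 256 mm long (its x) and 88 mm wide (its y) with three square compartments 80 mm inside in a row along x, black pads on the floor; floor 4 mm thick, walls 4 mm thick and 30 mm high. Origin: centre of its underside, on the bench. May be on either side of the bench
- crate: plywood refill crate, fixed on the bench: same plan as the rack (256 mm by 88 mm, three 80 mm compartments in a row along its x), floor 4 mm, walls 4 mm thick and 45 mm high, brown dividers. Origin: centre of its underside, on the bench. On the other side of the bench from the rack
- rack_bay0 (a point): the middle of the floor of compartment 1 of the steel rack (x = -84 mm along its length)
- rack_bay1 (a point): the middle of the floor of compartment 2 of the steel rack (x = +0 mm along its length)
- rack_bay2 (a point): the middle of the floor of compartment 3 of the steel rack (x = +84 mm along its length)
- crate_bay0 (a point): the middle of the floor of compartment 1 of the refill crate (x = -84 mm along its length)
- crate_bay1 (a point): the middle of the floor of compartment 2 of the refill crate (x = +0 mm along its length)
- crate_bay2 (a point): the middle of the floor of compartment 3 of the refill crate (x = +84 mm along its length)
- charcoal: bystander: black charcoal soldering block 100 x 55 x 28 mm, loose; origin centre of underside
- honeycomb: bystander: cream honeycomb soldering block with brown dots, 70 x 65 x 20 mm, loose; origin centre of underside
- bowl: bystander: painted white ceramic bowl, 76 mm diameter, 36 mm high, loose; origin centre of underside
- beaker: bystander: empty glass beaker, 74 mm diameter at the rim, 95 mm high, loose; origin centre of underside
- ring_clamp: bystander: ring clamp (hand vice) with wooden handle and steel jaws, 132 mm long, 26 mm high, lying loose; origin on its underside near the middle
- offcut: bystander: scorched cream firebrick offcut 85 x 60 x 24 mm, loose; origin centre of underside
There are look-alikes about, which are no part of the job. Leave any blue look-alike of the tin_2 alone. What is shaped like the tin_3 but green is not meant.

How it is judged (in metres and radians):
At the end, for the whole second after the job is handed in: Every tin stands upright (within 6 degrees), at rest, on the floor of a compartment: in the rack if it weighs more than 550 g, in the crate if it weighs less; a tin between about 480 and 620 g may stand in either (((x of tin_1 in the frame of rack between -0.126 and 0.126 m and y of tin_1 in the frame of rack between -0.042 and 0.042 m and z of tin_1 in the frame of rack below 0.009 m and contact force between tin_1 and rack above 4.7 N) or (x of tin_1 in the frame of crate between -0.126 and 0.126 m and y of tin_1 in the frame of crate between -0.042 and 0.042 m and z of tin_1 in the frame of crate below 0.009 m and contact force between tin_1 and crate between 0.5 and 6.1 N)) and angle between each of tin_1, tin_2, tin_3's own z axis and vertical below 0.1 rad and linear speed of each of tin_1, tin_2, tin_3 below 0.02 m/s and ((x of tin_2 in the frame of rack between -0.126 and 0.126 m and y of tin_2 in the frame of rack between -0.042 and 0.042 m and z of tin_2 in the frame of rack below 0.009 m and contact force between tin_2 and rack above 4.7 N) or (x of tin_2 in the frame of crate between -0.126 and 0.126 m and y of tin_2 in the frame of crate between -0.042 and 0.042 m and z of tin_2 in the frame of crate below 0.009 m and contact force between tin_2 and crate between 0.5 and 6.1 N)) and ((x of tin_3 in the frame of rack between -0.126 and 0.126 m and y of tin_3 in the frame of rack between -0.042 and 0.042 m and z of tin_3 in the frame of rack below 0.009 m and contact force between tin_3 and rack above 4.7 N) or (x of tin_3 in the frame of crate between -0.126 and 0.126 m and y of tin_3 in the frame of crate between -0.042 and 0.042 m and z of tin_3 in the frame of crate below 0.009 m and contact force between tin_3 and crate between 0.5 and 6.1 N))); the robot touches nothing.
It fails at once if a tin is tipped more than about 35 degrees (angle between any of tin_1, tin_2, tin_3's own z axis and vertical above 0.6 rad).
It fails at once if a tin is dropped or slammed down (it moves faster than 0.45 m/s with its underside lower than 30 mm above the bench: a fall of more than about 10 mm) ((linear speed of tin_1 above 0.45 m/s and height (world z) of tin_1 below 0.03 m) or (linear speed of tin_2 above 0.45 m/s and height (world z) of tin_2 below 0.03 m) or (linear speed of tin_3 above 0.45 m/s and height (world z) of tin_3 below 0.03 m)).
It fails at once if one of the other things on the bench (charcoal, honeycomb block, bowl, beaker, ring clamp, offcut) is moved by more than 25 mm (distance of any of charcoal, honeycomb, bowl, beaker, ring_clamp, offcut from where it was at the start of the episode above 0.025 m).
It also fails if it takes over 72 s, if anything falls off the work surface, if the arm or the gripper's body presses on something with over 40 N, if the wrist force passes 120 N, or if a joint passes its speed limit or range.

## Robot

A 6-joint arm with a two-finger parallel gripper is mounted at the origin on the work surface. World frame = base frame: x ahead of the robot, y to its left, z up, the work surface at z = 0. Lengths are in mm, angles in rad, forces in N, time in s.
With the tool pointing down it reaches from about 350 to 775 mm from the base axis. Payload 5.5 kg.
Tool frame: the origin (TCP) lies midway between the tips of the shut fingers; the grasp point (between the pads) lies robot.hold_point_z behind it (robot.hold_point_z is the distance from the TCP to the grasp point, in mm); z points along the fingers, y is the line along which they close (so a half turn about z gives the same grasp; the last joint's range is limited). The gripper opens to 85 mm and grips with 20 to 120 N. Pads are 22 mm wide; open, the fingers measure 114 mm over their backs; the gripper's body (76 mm by 85 mm) begins 54 mm behind the grasp point. The pads swing forward as they close: fully open they stand 13 mm farther back than shut.
Start: joints at [0.976, 0.313, 0.046, 1.304, 0, 1.431], TCP at [252.617, 516.581, 231.323] pointing down, gripper open.
Joint ranges: [-2.76, 2.76], [-0.86, 1.69], [-1.03, 1.26], [-2.2, 2.34], [-1.47, 1.5], [-3.14, 3.14]. Speed limits (rad/s): [2.57, 2.57, 3.14, 3.14, 3.14, 3.14].

## Interface

Orientations are given as a 3x3 rotation matrix whose columns are the frame's x, y, z axes.
In Python, from cell import robot gives the robot as it stands.
- The arm moves only by the tool servo_tool, never from a script. Its argument "steps" is one flat list of numbers, 6 for each row, row after row: the shift along the tool's x, y, z in mm, then the turn, a rotation vector about the tool's x, y, z in degrees. In form: [dx, dy, dz, rx, ry, rz, dx, dy, dz, rx, ry, rz, ...]. A call has exactly 5 rows; each row shifts and turns the commanded pose from where the row before left it, along the tool's axes as they then stand; what a row does not reach is not made up. A row lasts 1/12 s, in which the tool goes at most 41.7 mm and 7.16 degrees, less where a joint would pass 70% of its speed; a pose out of reach is approached as far as the arm can. A call with a gripper value outside its range is refused whole. "jaw" is the opening, from -1 (shut) to 1 (fully open), set as the call begins (left out, the last holds). The fingers move at their own pace and stop on an object; "grip_force" is the grip in N (left out, the last holds). Time passes only in rows, so rows that do not move let the fingers close, or fill a call up. It gives the time, the measured TCP pose, the force, the opening and the grip force at its end, in the units of the state.
- robot.read_state(): the state, without advancing time (a new reading comes with each control period).
- robot.snapshot(name): name is "scene" or "side" or "wrist"; returns the picture (420x560x3 uint8, red, green, blue); there is no depth.
- robot.camera_info(name): a dict with "fovy" (degrees; the focal length in pixels is half the picture's height over the tangent of half this angle, whatever the lens; pixels are square), "cx", "cy" (the principal point, pixels), "R" (3x3) and "t" (3): a world point X has camera coordinates R X + t; the wrist camera has in their place "mount" (4x4, takes a point from camera to tool coordinates, whose origin is the TCP and whose axes are the flange's). Camera axes: x right, y down, z forward; pixel columns grow to the right and rows downward; lengths in mm; the calibration is good to about 2 mm. A picture is of the moment at which its call begins: read the wrist's pose just before it. camera_info takes no time and is no camera call.
- robot.sign_off(): hands the job in; it is judged then, once.
The state is a dict: "time_s": time; "joint_positions": joint angles; "dq": joint speeds; "effort": joint torques, N m; "ee_pos": TCP position; "tcp_rot": TCP orientation; "wrist_force": force on the tool from outside, world axes, zero at the start; "wrist_torque": the same for the moment, N m; "grip_width": finger opening in mm; "gripper_force": force on a finger pad.
Only numpy, scipy, OpenCV 4.12 (cv2) and the standard library are available. Lean on these libraries where they do the work, as an engineer would, in place of code of your own. Each camera call takes 0.05 s, during which the arm holds its last target. There are 200 camera calls.

## Working session

There is one attempt and no reset: what is moved stays moved. The work goes in short steps, Python scripts to look and compute and a tool call to move; the robot and the scene stay as the last step left them, time stands still between calls to the robot, and variables do not carry over. Pictures are saved under pics/ and viewed, at most 11 in all, crops included, and the job is handed in when it is done.

Besides the shell and the picture viewer there is one more tool, called after "Request:" by a JSON object that holds its "op" and its "data", one argument or row to a line. servo_tool: Moves the arm, as the interface text tells. Its arguments: {"type":"object","properties":{"steps":{"type":"array"},"jaw":{"type":"number"},"grip_force":{"type":"number"}},"required":["steps"]}

```bash
ls; mkdir -p pics
python3 - <<'E'
from cell import robot
import cv2
s=robot.read_state();print(s, robot.hold_point_z)
for n in("scene","side"):
    i=robot.camera_info(n);print(n,i)
    cv2.imwrite(f"pics/{n}0.png",robot.snapshot(n)[:,:,::-1])
print(robot.camera_info("wrist"))
E
```

```text
pics
{'time_s': 0.0, 'joint_positions': array([9.76370252e-01, 3.13957540e-01, 4.49730548e-02, 1.30360140e+00,
       7.52650321e-07, 1.43120215e+00]), 'dq': array([-9.13900713e-05, -6.29239441e-04,  5.31625817e-04, -1.34659469e-03,
        8.03053791e-05, -5.27470636e-04]), 'effort': array([-6.04477318e-04, -4.80628681e+01,  2.98531920e+01,  1.94031000e-02,
       -1.99918281e-04, -3.66394488e-06]), 'ee_pos': array([252.31852513, 516.10954769, 230.43083531]), 'tcp_rot': array([[-8.98334764e-01,  4.39310421e-01, -1.00283511e-03],
       [ 4.39311494e-01,  8.98333576e-01, -1.48217277e-03],
       [ 2.49746508e-04, -1.77204432e-03, -9.99998399e-01]]), 'wrist_force': array([-0.00359345, -1.001888  , -0.34286006]), 'wrist_torque': array([ 0.0063906 , -0.00215645, -0.010288  ]), 'gripper_force': 0.0, 'grip_width': 85.17187137704084} 18.700000000000003
scene {'fovy': 53.9853585415131, 'cx': 274.4608740205423, 'cy': 211.50309259443173, 'R': array([[-0.1237634 ,  0.99222634, -0.0130198 ],
       [ 0.56741247,  0.05999886, -0.82124492],
       [-0.81407967, -0.10902766, -0.57042726]]), 't': array([  78.36847291, -252.35988972, 1511.52026634])}
side {'fovy': 51.57254045980959, 'cx': 280.98223934459577, 'cy': 211.51163456120344, 'R': array([[ 0.97008821, -0.24234669, -0.01403379],
       [-0.19263887, -0.73335838, -0.65197834],
       [ 0.14771299,  0.63517995, -0.75810771]]), 't': array([-512.63035759,  138.12618809, 1148.88291893])}
{'fovy': 61.10899314742577, 'cx': 275.1121544376075, 'cy': 210.72053031297796, 'mount': array([[ 3.67276163e-04, -9.50491989e-01, -3.10748842e-01,
         7.98602718e+01],
       [ 9.99999781e-01,  5.20285007e-04, -4.09496775e-04,
         2.32687314e-01],
       [ 5.50901369e-04, -3.10748624e-01,  9.50491972e-01,
        -1.42616719e+02],
       [ 0.00000000e+00,  0.00000000e+00,  0.00000000e+00,
         1.00000000e+00]])}
```

View pics/scene0.png

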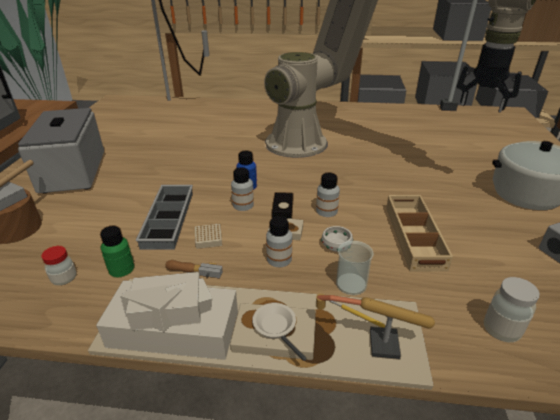

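View pics/side0.png

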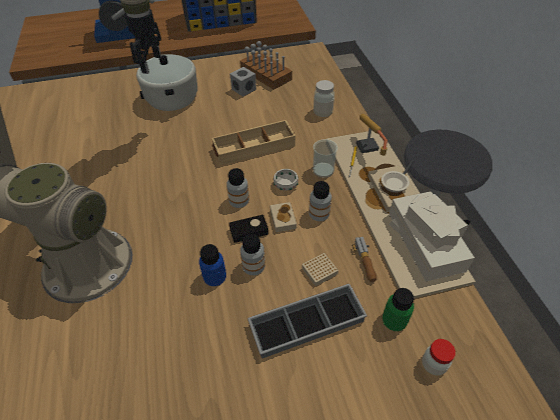

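Scene view: white tins at about (242,190), (328,195) and (279,240). The rack is at (166,215) and the crate at (416,230). The blue tin at (246,170) and the green one at (117,250) are decoys. The side view shows the same set. Next I'll get the dark blobs and zoomed crops.

```bash
cat > h.py <<'E'
import numpy as np, cv2
from cell import robot
def K(i,h=420): f=h/2/np.tan(np.radians(i["fovy"])/2); return np.array([[f,0,i["cx"]],[0,f,i["cy"]],[0,0,1]])
def ray(name,px):
    i=robot.camera_info(name); R,t=i["R"],i["t"]
    return -R.T@t, R.T@np.linalg.inv(K(i))@np.array([px[0],px[1],1.])
def plane(name,px,z):
    o,d=ray(name,px); return (o+d*(z-o[2])/d[2])
def proj(name,X):
    i=robot.camera_info(name); c=K(i)@(i["R"]@np.array(X,float)+i["t"]); return c[:2]/c[2]
def tri(pa,pb):
    (o1,d1),(o2,d2)=ray("scene",pa),ray("side",pb)
    d1=d1/np.linalg.norm(d1);d2=d2/np.linalg.norm(d2)
    s=np.linalg.lstsq(np.c_[d1,-d2],o2-o1,rcond=None)[0]
    a,b=o1+d1*s[0],o2+d2*s[1]; return (a+b)/2,np.linalg.norm(a-b)
E
python3 - <<'E'
from h import *
for n,(x0,y0,x1,y1) in (("scene",(100,140,460,300)),("side",(190,110,420,360))):
    im=cv2.imread(f"pics/{n}0.png"); m=(im.max(2)<45).astype(np.uint8)
    k,l,st,c=cv2.connectedComponentsWithStats(m)
    for s,cc in zip(st[1:],c[1:]):
        if s[4]>25 and x0<cc[0]<x1 and y0<cc[1]<y1: print(n,s,cc.round(1))
s=cv2.imread("pics/scene0.png")[150:280,130:450]; cv2.imwrite("pics/sc.png",cv2.resize(s,None,fx=2.5,fy=2.5,interpolation=2))
s=cv2.imread("pics/side0.png")[110:360,195:420]; cv2.imwrite("pics/si.png",cv2.resize(s,None,fx=2.4,fy=2.4,interpolation=2))
E
```

```text
scene [239 151  14  14 162] [245.2 157.6]
scene [234 168  15  15 198] [240.9 175. ]
scene [321 173  16  16 204] [328.6 180.4]
scene [270 193  23  43 692] [280.5 214.3]
scene [164 195  22   6 119] [174.4 197.5]
scene [157 211  23   7 151] [168. 214.]
scene [101 226  22  20 337] [111.2 235.8]
scene [148 229  26   9 191] [160.5 233.4]
side [357 141  21  12  81] [364.3 147.3]
side [229 169  15  17 210] [235.7 176.8]
side [313 181  16  18 232] [320.8 189.6]
side [382 187  20   9  49] [391.1 192.1]
side [230 215  38  39 891] [248.5 233. ]
side [201 244  18  21 298] [209.2 254.3]
side [392 288  22  23 374] [402.3 299.1]
side [321 294  37  31 676] [339.1 309.1]
side [289 305  37  33 737] [306.4 320.7]
side [255 316  38  34 791] [272.8 332.5]
```

View pics/sc.png

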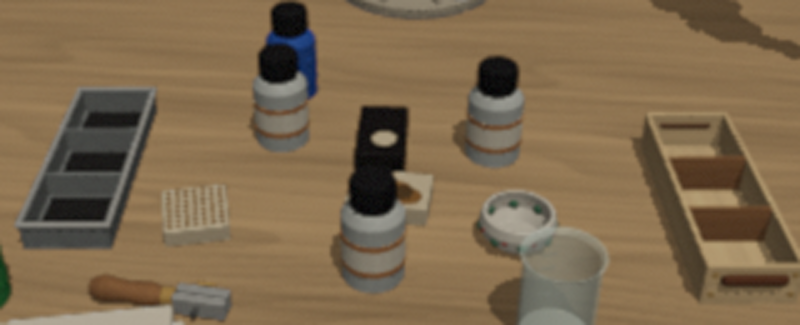

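View pics/si.png

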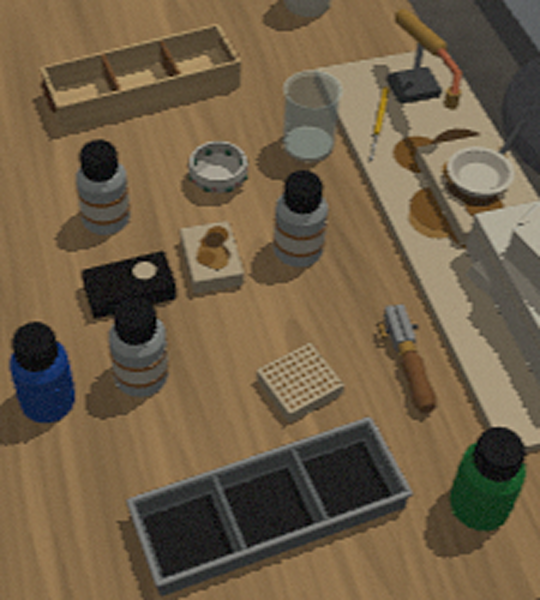

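The scene crop shows tins A (279,62), B (497,77) and C (373,188), and the rack and crate rims. The side crop shows A's lid touching the charcoal at (136,322), B at (99,160) and C at (303,190). The rim corners are readable in both crops, so I'll intersect them with the rim planes.

```bash
cat >> h.py <<'E'
def sc(p): return np.array(p)/2.5+[130,150]-.3
def si(p): return np.array(p)/2.4+[195,110]-.3
def fit(P,Q): # rigid fit of rectangle P -> Q (Nx2)
    p0,q0=P.mean(0),Q.mean(0); A=P-p0;B=Q-q0
    th=np.arctan2((A[:,0]*B[:,1]-A[:,1]*B[:,0]).sum(),(A*B).sum()); return q0,th
E
python3 - <<'E'
from h import *
L=dict(A=((240.9,175.),(251.6,243.9)),B=((328.6,180.4),(235.7,176.8)),C=(sc((374,188)),(320.8,189.6)))
for k,(a,b) in L.items():
    X,e=tri(a,b); print(k,X.round(1),round(e,1),plane("scene",a,98)[:2].round(1),plane("side",b,98)[:2].round(1))
C={"rack":(30,[(80,90),(156,90),(110,228),(24,226)],[(130,500),(372,421),(410,490),(158,583)]),
"crate":(45,[(648,116),(724,116),(798,267),(708,267)],[(43,68),(222,28),(240,65),(50,105)])}
for k,(z,a,b) in C.items():
    for nm,f,pts in(("scene",sc,a),("side",si,b)):
        Q=np.array([plane(nm,f(p),z)[:2] for p in pts]); 
        q0=Q.mean(0); d=[np.linalg.norm(Q[i]-Q[i-1]).round() for i in range(4)]
        print(k,nm,Q.round(0).tolist(),q0.round(1),d)
for n in("scene","side"): i=robot.camera_info(n);print(-i["R"].T@i["t"])
for p in [(272.8,332.5),(306.4,320.7),(339.1,309.1)]: print(plane("side",p,5).round(1))
E
```

```text
A [ 425.7 -117.5   98.3] 2.4 [ 423.7 -117. ] [ 426.2 -118.7]
B [429.5 120.4  98.5] 0.3 [428.4 120.5] [429.6 120.7]
C [643.2  12.5 100.2] 2.6 [638.7  13. ] [644.3  12.9]
rack scene [[393.0, -364.0], [384.0, -275.0], [640.0, -245.0], [646.0, -330.0]] [ 515.5 -303.6] [np.float64(255.0), np.float64(90.0), np.float64(258.0), np.float64(85.0)]
rack side [[383.0, -276.0], [639.0, -251.0], [648.0, -333.0], [392.0, -363.0]] [ 515.6 -305.8] [np.float64(88.0), np.float64(257.0), np.float64(82.0), np.float64(258.0)]
crate scene [[406.0, 287.0], [397.0, 369.0], [645.0, 393.0], [654.0, 314.0]] [525.2 340.8] [np.float64(250.0), np.float64(82.0), np.float64(249.0), np.float64(80.0)]
crate side [[393.0, 370.0], [648.0, 391.0], [651.0, 307.0], [391.0, 293.0]] [521.1 340. ] [np.float64(77.0), np.float64(256.0), np.float64(84.0), np.float64(260.0)]
[1383.38921495  102.1795651   655.98343232]
[ 354.20020904 -752.68566872  953.83813343]
[ 430.8 -312.7    5. ]
[ 514.7 -303.5    5. ]
[ 599.3 -294.     5. ]
```

Run:
```python
from h import *
print("blue",tri((245.2,157.6),(209.2,254.3))[0].round(),"green",tri((111.2,235.8),(402.3,299.1))[0].round())
print("beaker rim", plane("scene",sc((565,252)),95).round(),plane("side",si((311,90)),95).round())
a=153.95; d=np.array([429-252.6,120-516.6]); 
for k in range(4):
    r=np.radians(a+6.5*k); w=d/d@d if 0 else d/np.linalg.norm(d)*35
    x=np.array([np.cos(r),np.sin(r)]); y=np.array([np.sin(r),-np.cos(r)]); print((w@x).round(1),(w@y).round(1))
print("left",d-4*w)
```

```text
blue [ 322. -124.   98.] green [ 718. -351.   98.]
beaker rim [707. 182.  95.] [708. 179.  95.]
-26.8 -22.5
-24.1 -25.4
-21.1 -27.9
-17.8 -30.1
left [ 119.5047058  -268.68234876]
```

Request:
{"op": "servo_tool", "data": {
  "steps": [-26.8, -22.5, 0, 0, 0, -6.5, -24.1, -25.4, 0, 0, 0, -6.5, -21.1, -27.9, 0, 0, 0, -6.5, -17.8, -30.1, 0, 0, 0, -6.5, -15, -33.6, 0, 0, 0, 0],
  "jaw": 1,
  "grip_force": 60
}}

```text
time_s: 0.52
ee_pos: [324.4, 353.7, 230.8]
tcp_rot: [[-1.0, -0.005, -0.001], [-0.005, 1.0, -0.0], [0.001, -0.0, -1.0]]
wrist_force: [1.4, 0.2, 0.4]
grip_width: 85.4
gripper_force: 0.0
```

Request:
{"op": "servo_tool", "data": {
  "steps": [-15, -33.6, 0, 0, 0, 0, -15, -33.6, 0, 0, 0, 0, -15, -33.6, 0, 0, 0, 0, -15, -33.6, 0, 0, 0, 0, -15, -33.6, 0, 0, 0, 0]
}}

```text
time_s: 0.93
ee_pos: [399.4, 185.3, 231.1]
tcp_rot: [[-1.0, 0.001, -0.0], [0.001, 1.0, 0.0], [0.0, 0.0, -1.0]]
wrist_force: [0.8, 0.1, 0.0]
grip_width: 85.8
gripper_force: 0.0
```

Request:
{"op": "servo_tool", "data": {
  "steps": [-15, -33.6, 0, 0, 0, 0, -15, -33.6, 0, 0, 0, 0, 0, 0, 0, 0, 0, 0, 0, 0, 0, 0, 0, 0, 0, 0, 0, 0, 0, 0]
}}

```text
time_s: 1.35
ee_pos: [428.8, 119.8, 231.0]
tcp_rot: [[-1.0, 0.002, -0.001], [0.002, 1.0, 0.0], [0.001, 0.0, -1.0]]
wrist_force: [-0.8, 0.2, -0.0]
grip_width: 85.5
gripper_force: 0.0
```

```bash
cat >> h.py <<'E'
def wcam():
    s=robot.read_state(); i=robot.camera_info("wrist"); T=np.eye(4);T[:3,:3]=s["tcp_rot"];T[:3,3]=s["ee_pos"]
    return T@i["mount"],K(i)
def wplane(M,k,px,z):
    d=M[:3,:3]@np.linalg.inv(k)@np.array([px[0],px[1],1.]); o=M[:3,3]; return (o+d*(z-o[2])/d[2])
def wproj(M,k,X):
    c=k@(M[:3,:3].T@(np.array(X,float)-M[:3,3])); return c[:2]/c[2]
def lid(xy,name=None):
    M,k=wcam(); im=robot.snapshot("wrist")[:,:,::-1].copy()
    if name: cv2.imwrite(name,im)
    p=wproj(M,k,[*xy,113]); m=(im.max(2)<50).astype(np.uint8)
    n,l,st,c=cv2.connectedComponentsWithStats(m)
    for s,cc in zip(st[1:],c[1:]):
        if s[4]>300 and np.linalg.norm(cc-p)<120: print("lid",s,cc.round(),"exp",p.round(),wplane(M,k,cc,105).round(1))
def st():
    s=robot.read_state(); print(s["time_s"],s["ee_pos"].round(1),s["wrist_force"].round(2),s["grip_width"].round(1),round(float(s["gripper_force"]),1))
E
python3 - <<'E'
from h import *
print(robot.read_state()["tcp_rot"].round(3).tolist())
st(); lid((429.5,120.4),"pics/w1.png")
E
```

```text
[[-1.0, 0.002, -0.001], [0.002, 1.0, 0.0], [0.001, 0.0, -1.0]]Traceback (most recent call last):
  File "<stdin>", line 3, in <module>
  File "h.py", line 36, in st
    s=robot.read_state(); print(s["time_s"],s["ee_pos"].round(1),s["wrist_force"].round(2),s["grip_width"].round(1),round(float(s["gripper_force"]),1))
                                                                                           ^^^^^^^^^^^^^^^^^^^^^
AttributeError: 'float' object has no attribute 'round'
```

```bash
sed -i 's/s\["grip_width"\].round(1)/round(float(s["grip_width"]),1)/' h.py
python3 - <<'E'
from h import *
st(); lid((429.5,120.4),"pics/w1.png")
E
```

```text
1.35 [428.8 119.8 231. ] [-0.83  0.2  -0.03] 85.5 0.0
lid [ 250  171   54   57 2353] [276. 200.] exp [276. 205.] [427.5 120.8 105. ]
```

View pics/w1.png

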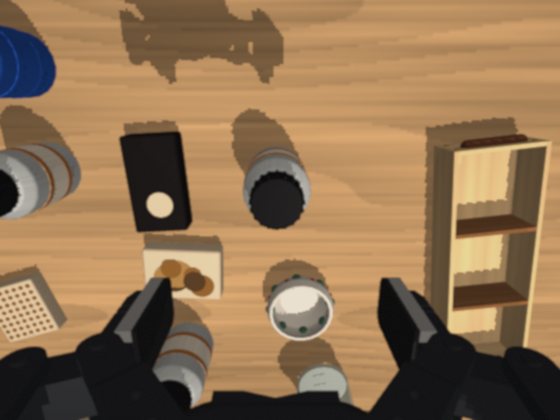

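The wrist picture shows tin B's lid at (276,200), directly under the tool. The crate's near rim runs from (433,143) to (551,141). Next I descend and grip.

Request:
{"op": "servo_tool", "data": {
  "steps": [0, 0.5, 35, 0, 0, 0, 0, 0, 35, 0, 0, 0, 0, 0, 35, 0, 0, 0, 0, 0, 25, 0, 0, 0, 0, 0, 16, 0, 0, 0]
}}

```text
time_s: 1.82
ee_pos: [426.4, 121.8, 82.5]
tcp_rot: [[-1.0, -0.002, -0.004], [-0.002, 1.0, -0.0], [0.004, -0.0, -1.0]]
wrist_force: [-0.0, 0.8, -0.3]
grip_width: 85.4
gripper_force: 0.0
```

Request:
{"op": "servo_tool", "data": {
  "steps": [0, 0, 0, 0, 0, 0, 0, 0, 0, 0, 0, 0, 0, 0, 0, 0, 0, 0, 0, 0, 0, 0, 0, 0, 0, 0, 0, 0, 0, 0],
  "jaw": -1,
  "grip_force": 60
}}

```text
time_s: 2.23
ee_pos: [430.5, 120.9, 87.1]
tcp_rot: [[-1.0, 0.0, 0.003], [0.0, 1.0, 0.001], [-0.003, 0.001, -1.0]]
wrist_force: [-1.5, -0.3, 6.5]
grip_width: 40.2
gripper_force: 60.9
```

Request:
{"op": "servo_tool", "data": {
  "steps": [0, 0, 0, 0, 0, 0, 0, 0, 0, 0, 0, 0, 0, 0, 0, 0, 0, 0, 0, 0, 0, 0, 0, 0, 0, 0, 0, 0, 0, 0]
}}

```text
time_s: 2.65
ee_pos: [430.5, 120.8, 87.1]
tcp_rot: [[-1.0, 0.001, 0.003], [0.001, 1.0, 0.001], [-0.003, 0.001, -1.0]]
wrist_force: [-1.4, 1.3, 6.8]
grip_width: 40.3
gripper_force: 61.0
```

Request:
{"op": "servo_tool", "data": {
  "steps": [0, 0, -10, 0, 0, 0, 0, 0, -25, 0, 0, 0, 0, 0, -35, 0, 0, 0, 0, 0, -35, 0, 0, 0, 0, 0, -25, 0, 0, 0]
}}

```text
time_s: 3.07
ee_pos: [429.7, 120.3, 218.5]
tcp_rot: [[-1.0, 0.001, 0.003], [0.001, 1.0, 0.0], [-0.003, 0.0, -1.0]]
wrist_force: [0.2, 0.2, -3.3]
grip_width: 40.4
gripper_force: 61.6
```

Request:
{"op": "servo_tool", "data": {
  "steps": [0, 0, 0, 0, 0, 0, 0, 0, 0, 0, 0, 0, 0, 0, 0, 0, 0, 0, 0, 0, 0, 0, 0, 0, 0, 0, 0, 0, 0, 0]
}}

```text
time_s: 3.48
ee_pos: [428.0, 120.2, 213.6]
tcp_rot: [[-1.0, 0.001, -0.003], [0.001, 1.0, -0.0], [0.003, -0.0, -1.0]]
wrist_force: [0.4, -0.0, -4.3]
grip_width: 40.2
gripper_force: 61.7
```

```bash
cat >> h.py <<'E'
def weigh(n=6):
    F=[]
    for _ in range(n): robot.snapshot("side"); F.append(robot.read_state()["wrist_force"][2])
    print("Fz",np.round(F,2),np.mean(F).round(2),"mass g",round(-np.mean(F)/9.81*1000))
E
python3 - <<'E'
from h import *
weigh(); st()
im=cv2.imread("pics/w1.png")
# crate rim from first wrist pic; pose then:
i=robot.camera_info("wrist");T=np.eye(4);T[:3,:3]=np.diag([-1,1,-1.]);T[:3,3]=[428.8,119.8,231];T[0,2]=-.001
for p in((433,143),(551,141)): print(wplane(T@i["mount"],K(i),p,45).round(1))
E
```

```text
Fz [-3.13 -3.44 -4.53 -3.25 -3.69 -3.18] -3.54 mass g 361
3.7833 [429.1 120.3 214.9] [-0.13 -0.42 -3.18] 40.3 61.7
[391.  264.3  45. ]
[389.1 371.8  45. ]
```

Tin B weighs about 360 g, so it goes in the crate. I'll carry it over the far crate bay and look again from there.

Request:
{"op": "servo_tool", "data": {
  "steps": [-9, 0, 0, 0, 0, 0, -18, 23, 0, 0, 0, 0, -20, 27, 0, 0, 0, 0, -20, 27, 0, 0, 0, 0, -20, 27, 0, 0, 0, 0]
}}

```text
time_s: 4.2
ee_pos: [518.0, 225.4, 215.3]
tcp_rot: [[-1.0, 0.002, 0.001], [0.002, 1.0, 0.0], [-0.001, 0.0, -1.0]]
wrist_force: [-0.1, -1.3, -3.3]
grip_width: 39.8
gripper_force: 61.9
```

Request:
{"op": "servo_tool", "data": {
  "steps": [-20, 27, 0, 0, 0, 0, -20, 27, 0, 0, 0, 0, -20, 27, 0, 0, 0, 0, -18, 25, 0, 0, 0, 0, -12, 16, 0, 0, 0, 0]
}}

```text
time_s: 4.62
ee_pos: [608.5, 348.9, 213.9]
tcp_rot: [[-1.0, -0.0, 0.001], [-0.0, 1.0, 0.001], [-0.001, 0.001, -1.0]]
wrist_force: [0.6, -0.6, -4.1]
grip_width: 40.2
gripper_force: 62.0
```

Request:
{"op": "servo_tool", "data": {
  "steps": [0, 0, 0, 0, 0, 0, 0, 0, 0, 0, 0, 0, 0, 0, 0, 0, 0, 0, 0, 0, 0, 0, 0, 0, 0, 0, 0, 0, 0, 0]
}}

```text
time_s: 5.03
ee_pos: [606.3, 345.2, 215.8]
tcp_rot: [[-1.0, 0.002, 0.0], [0.002, 1.0, -0.0], [-0.0, -0.0, -1.0]]
wrist_force: [-0.2, 1.3, -4.1]
grip_width: 40.4
gripper_force: 62.2
```

Run:
```python
from h import *
st(); M,k=wcam(); np.save("M2.npy",M)
cv2.imwrite("pics/w2.png",robot.snapshot("wrist")[:,:,::-1])
print(robot.read_state()["tcp_rot"].round(3).tolist())
```

```text
5.0333 [606.3 345.2 215.8] [-0.2   1.25 -4.07] 40.4 62.2
[[-1.0, 0.002, 0.0], [0.002, 1.0, 0.0], [-0.0, 0.0, -1.0]]
```

View pics/w2.png

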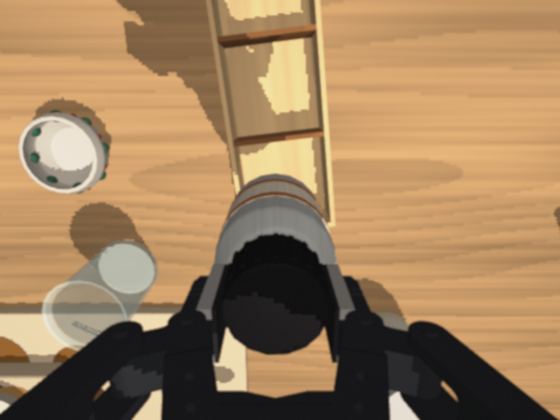

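The picture shows divider tops from (220,42) to (316,30) and from (235,142) to (323,131). The right rim ends at the corner (334,222). I'll convert these to world coordinates.

Run:
```python
from h import *
M=np.load("M2.npy");k=K(robot.camera_info("wrist"))
for n,p in dict(d1l=(220,42),d1r=(316,30),d2l=(235,142),d2r=(323,131),corner=(333,222),rt=(325,3),lt=(215,20),l2=(232,150)).items(): print(n,wplane(M,k,p,45)[:2].round(1))
```

```text
d1l [486.4 301.3]
d1r [477.8 378. ]
d2l [565.8 310.4]
d2r [556.6 386.8]
corner [640.1 399.5]
rt [458.9 384.4]
lt [470.6 298.1]
l2 [572.8 307.5]
```

Request:
{"op": "servo_tool", "data": {
  "steps": [1, 6, 5, 0, 0, 0, 0, 0, 30, 0, 0, 0, 0, 0, 35, 0, 0, 0, 0, 0, 30, 0, 0, 0, 0, 0, 15, 0, 0, 0]
}}

```text
time_s: 5.5
ee_pos: [602.8, 351.2, 95.7]
tcp_rot: [[-1.0, 0.001, -0.005], [0.001, 1.0, -0.002], [0.005, -0.002, -1.0]]
wrist_force: [0.4, -0.1, -4.4]
grip_width: 40.9
gripper_force: 62.2
```

Request:
{"op": "servo_tool", "data": {
  "steps": [0, 0, 3, 0, 0, 0, 0, 0, 2, 0, 0, 0, 0, 0, 2, 0, 0, 0, 0, 0, 1.5, 0, 0, 0, 0, 0, 1, 0, 0, 0]
}}

```text
time_s: 5.92
ee_pos: [606.6, 352.6, 92.7]
tcp_rot: [[-1.0, 0.001, 0.003], [0.001, 1.0, 0.001], [-0.003, 0.001, -1.0]]
wrist_force: [-0.3, 0.0, -3.7]
grip_width: 40.1
gripper_force: 62.2
```

Request:
{"op": "servo_tool", "data": {
  "steps": [0, 0, 0.5, 0, 0, 0, 0, 0, 0, 0, 0, 0, 0, 0, 0, 0, 0, 0, 0, 0, 0, 0, 0, 0, 0, 0, 0, 0, 0, 0]
}}

```text
time_s: 6.33
ee_pos: [606.0, 352.4, 91.2]
tcp_rot: [[-1.0, 0.001, 0.001], [0.001, 1.0, 0.001], [-0.001, 0.001, -1.0]]
wrist_force: [-0.6, -0.1, 1.0]
grip_width: 40.2
gripper_force: 62.4
```

Run:
```python
from h import *
weigh(2); st()
```

```text
Fz [1.51 1.88] 1.7 mass g -173
6.4333 [605.9 352.3  91.2] [-1.38  0.41  1.88] 40.5 62.6
```

Request:
{"op": "servo_tool", "data": {
  "steps": [0, 0, 0, 0, 0, 0, 0, 0, 0, 0, 0, 0, 0, 0, 0, 0, 0, 0, 0, 0, 0, 0, 0, 0, 0, 0, 0, 0, 0, 0],
  "jaw": 1
}}

```text
time_s: 6.85
ee_pos: [605.5, 352.1, 90.3]
tcp_rot: [[-1.0, 0.001, 0.0], [0.001, 1.0, 0.0], [-0.0, 0.0, -1.0]]
wrist_force: [0.1, -0.3, -0.1]
grip_width: 85.3
gripper_force: 0.0
```

Request:
{"op": "servo_tool", "data": {
  "steps": [0, 0, -10, 0, 0, 0, 0, 0, -30, 0, 0, 0, 0, 0, -40, 0, 0, 0, 0, 0, -40, 0, 0, 0, 0, 0, -20, 0, 0, 0]
}}

```text
time_s: 7.27
ee_pos: [606.7, 352.7, 237.0]
tcp_rot: [[-1.0, 0.001, 0.007], [0.001, 1.0, 0.003], [-0.007, 0.003, -1.0]]
wrist_force: [-0.1, 0.4, 1.5]
grip_width: 85.6
gripper_force: 0.0
```

Request:
{"op": "servo_tool", "data": {
  "steps": [13.8, -36.2, 0, 0, 0, 0, 13.8, -36.2, 0, 0, 0, 0, 13.8, -36.2, 0, 0, 0, 0, 13.8, -36.2, 0, 0, 0, 0, 13.8, -36.2, 0, 0, 0, 0]
}}

```text
time_s: 7.68
ee_pos: [535.4, 169.9, 231.2]
tcp_rot: [[-1.0, 0.0, 0.001], [0.0, 1.0, 0.0], [-0.001, 0.0, -1.0]]
wrist_force: [1.9, -0.2, 0.5]
grip_width: 85.3
gripper_force: 0.0
```

Request:
{"op": "servo_tool", "data": {
  "steps": [13.8, -36.2, 0, 0, 0, 0, 13.8, -36.2, 0, 0, 0, 0, 13.8, -36.2, 0, 0, 0, 0, 13.8, -36.2, 0, 0, 0, 0, 13.8, -36.2, 0, 0, 0, 0]
}}

```text
time_s: 8.1
ee_pos: [466.3, -11.2, 231.4]
tcp_rot: [[-1.0, 0.001, 0.002], [0.001, 1.0, -0.0], [-0.002, -0.0, -1.0]]
wrist_force: [0.3, -0.4, -0.0]
grip_width: 85.5
gripper_force: 0.0
```

Request:
{"op": "servo_tool", "data": {
  "steps": [13.8, -36.2, 0, 0, 0, 0, 13.8, -36.2, 0, 0, 0, 0, 13.8, -36.2, 0, 0, 0, 0, 0, 0, 0, 0, 0, 0, 0, 0, 0, 0, 0, 0]
}}

```text
time_s: 8.52
ee_pos: [425.1, -120.3, 231.2]
tcp_rot: [[-1.0, 0.006, 0.001], [0.006, 1.0, -0.0], [-0.001, -0.0, -1.0]]
wrist_force: [-0.2, 0.3, -0.0]
grip_width: 85.3
gripper_force: 0.0
```

Run:
```python
from h import *
robot.snapshot("side");robot.snapshot("side")
st(); lid((425.7,-117.5),"pics/w3.png"); weigh(4)
im=robot.snapshot("scene")[:,:,::-1]; print([proj("scene",X).round() for X in([521,343,45],[606,352,102])]); cv2.imwrite("pics/s2.png",cv2.resize(im[150:300,130:460],None,fx=2.4,fy=2.4,interpolation=2))
```

```text
8.6167 [ 425.8 -118.2  230.9] [-0.49  0.86  0.24] 85.6 0.0
lid [ 359  135   61   98 4763] [387. 179.] exp [276. 204.] [408.2 -31.4 105. ]
lid [ 251  169   53   57 2347] [277. 197.] exp [276. 204.] [ 422.7 -116.6  105. ]
Fz [-1.18 -0.64  0.27 -0.03] -0.39 mass g 40
[array([417., 222.]), array([432., 224.])]
```

View pics/s2.png

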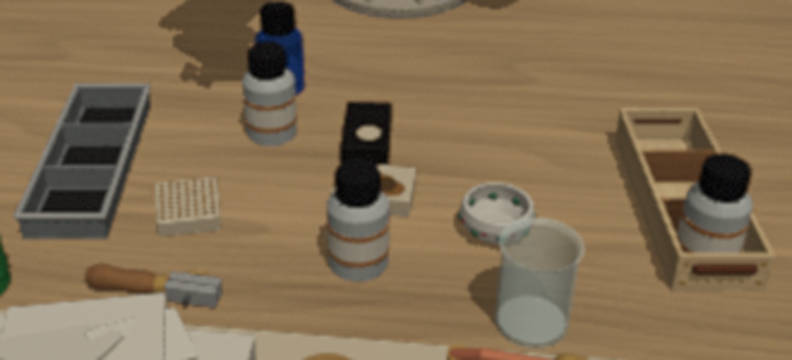

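The picture shows tin B upright in the far crate bay, at (720,205). Next is tin A.

Request:
{"op": "servo_tool", "data": {
  "steps": [1, 1, 35, 0, 0, 0, 0, 0, 35, 0, 0, 0, 0, 0, 35, 0, 0, 0, 0, 0, 25, 0, 0, 0, 0, 0, 14, 0, 0, 0]
}}

```text
time_s: 9.33
ee_pos: [422.7, -115.6, 83.2]
tcp_rot: [[-1.0, -0.001, -0.004], [-0.001, 1.0, 0.002], [0.004, 0.002, -1.0]]
wrist_force: [-0.8, -0.0, 0.8]
grip_width: 85.3
gripper_force: 0.0
```

Request:
{"op": "servo_tool", "data": {
  "steps": [0, 0, 0, 0, 0, 0, 0, 0, 0, 0, 0, 0, 0, 0, 0, 0, 0, 0, 0, 0, 0, 0, 0, 0, 0, 0, 0, 0, 0, 0],
  "jaw": -1
}}

```text
time_s: 9.75
ee_pos: [426.0, -117.5, 88.0]
tcp_rot: [[-1.0, 0.001, 0.003], [0.001, 1.0, -0.001], [-0.003, -0.001, -1.0]]
wrist_force: [0.4, 2.0, 4.8]
grip_width: 40.3
gripper_force: 60.4
```

Request:
{"op": "servo_tool", "data": {
  "steps": [0, 0, 0, 0, 0, 0, 0, 0, 0, 0, 0, 0, 0, 0, 0, 0, 0, 0, 0, 0, 0, 0, 0, 0, 0, 0, 0, 0, 0, 0]
}}

```text
time_s: 10.17
ee_pos: [425.9, -117.5, 88.0]
tcp_rot: [[-1.0, 0.001, 0.003], [0.001, 1.0, -0.001], [-0.003, -0.001, -1.0]]
wrist_force: [-0.6, 2.6, 6.8]
grip_width: 40.4
gripper_force: 60.6
```

Request:
{"op": "servo_tool", "data": {
  "steps": [0, 0, -10, 0, 0, 0, 0, 0, -25, 0, 0, 0, 0, 0, -35, 0, 0, 0, 0, 0, -35, 0, 0, 0, 0, 0, -25, 0, 0, 0]
}}

```text
time_s: 10.58
ee_pos: [424.6, -117.4, 218.8]
tcp_rot: [[-1.0, 0.001, 0.001], [0.001, 1.0, -0.001], [-0.001, -0.001, -1.0]]
wrist_force: [0.8, -0.3, -6.8]
grip_width: 40.2
gripper_force: 62.7
```

Request:
{"op": "servo_tool", "data": {
  "steps": [0, 0, 0, 0, 0, 0, 0, 0, 0, 0, 0, 0, 0, 0, 0, 0, 0, 0, 0, 0, 0, 0, 0, 0, 0, 0, 0, 0, 0, 0]
}}

```text
time_s: 11.0
ee_pos: [423.3, -116.7, 214.2]
tcp_rot: [[-1.0, 0.001, -0.004], [0.001, 1.0, 0.002], [0.004, 0.002, -1.0]]
wrist_force: [-0.4, 0.9, -6.5]
grip_width: 40.3
gripper_force: 62.7
```

Run:
```python
from h import *
weigh(8); st()
```

```text
Fz [-6.04 -6.94 -6.59 -6.02 -6.49 -7.1  -6.85 -6.53] -6.57 mass g 670
11.4 [ 424.6 -117.3  216.2] [ 0.02 -0.6  -6.53] 40.6 62.7
```

Tin A weighs about 670 g, so it goes in the rack's far bay.

Request:
{"op": "servo_tool", "data": {
  "steps": [-10, -10, 0, 0, 0, 0, -20, -20, 0, 0, 0, 0, -20, -21, 0, 0, 0, 0, -20, -21, 0, 0, 0, 0, -20, -21, 0, 0, 0, 0]
}}

```text
time_s: 11.82
ee_pos: [515.5, -211.3, 216.3]
tcp_rot: [[-1.0, 0.001, 0.0], [0.001, 1.0, -0.0], [-0.0, -0.0, -1.0]]
wrist_force: [-0.5, 0.9, -6.0]
grip_width: 40.3
gripper_force: 62.5
```

Request:
{"op": "servo_tool", "data": {
  "steps": [-20, -21, 0, 0, 0, 0, -20, -20, 0, 0, 0, 0, -20, -20, 0, 0, 0, 0, -15, -15, 0, 0, 0, 0, -9, -9, 0, 0, 0, 0]
}}

```text
time_s: 12.23
ee_pos: [600.1, -297.7, 215.1]
tcp_rot: [[-1.0, 0.002, 0.0], [0.002, 1.0, -0.0], [-0.0, -0.0, -1.0]]
wrist_force: [-0.4, 0.4, -7.0]
grip_width: 40.3
gripper_force: 62.5
```

Request:
{"op": "servo_tool", "data": {
  "steps": [0, 0, 0, 0, 0, 0, 0, 0, 0, 0, 0, 0, 0, 0, 0, 0, 0, 0, 0, 0, 0, 0, 0, 0, 0, 0, 0, 0, 0, 0]
}}

```text
time_s: 12.65
ee_pos: [598.0, -294.8, 216.6]
tcp_rot: [[-1.0, 0.001, -0.0], [0.001, 1.0, 0.0], [0.0, 0.0, -1.0]]
wrist_force: [-0.6, -0.2, -6.3]
grip_width: 40.4
gripper_force: 62.7
```

Run:
```python
from h import *
weigh(4);st(); M,k=wcam(); np.save("M4.npy",M)
cv2.imwrite("pics/w4.png",robot.snapshot("wrist")[:,:,::-1])
```

```text
Fz [-6.74 -6.69 -6.93 -6.23] -6.65 mass g 677
12.85 [ 598.3 -295.1  216.7] [-0.27  0.1  -6.23] 40.4 62.7
```

View pics/w4.png

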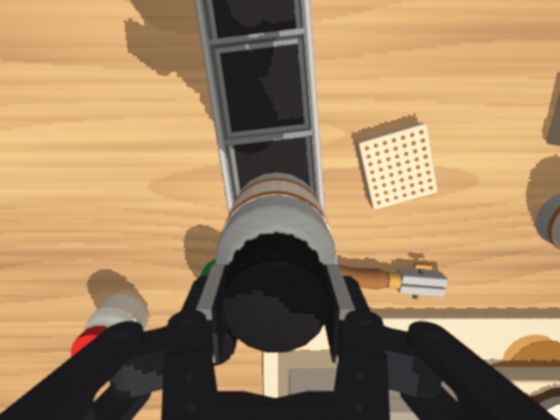

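The rack's divider tops run from (214,43) to (306,32) and from (224,139) to (313,131). The right rim passes (305,0) and (322,205).

Run:
```python
from h import *
M=np.load("M4.npy");k=K(robot.camera_info("wrist"))
P=[wplane(M,k,p,30)[:2] for p in((214,43),(306,32),(224,139),(313,131))]
a,b=(P[0]+P[1])/2,(P[2]+P[3])/2; u=(b-a)/np.linalg.norm(b-a)
print(np.round(P,1).tolist(),np.linalg.norm(b-a),"centre",(a+b)/2,"ang",np.arctan2(u[1],u[0]),"bay2",(a+b)/2+84*u)
```

```text
[[477.3, -346.6], [468.9, -269.2], [557.2, -341.7], [550.1, -260.6]] 80.84567916084929 centre [ 513.37442906 -304.5234475 ] ang 0.08266948226598404 bay2 [ 597.08755428 -297.58711806]
```

Request:
{"op": "servo_tool", "data": {
  "steps": [0, -1, 5, 0, 0, 0, 0, 0, 30, 0, 0, 0, 0, 0, 35, 0, 0, 0, 0, 0, 30, 0, 0, 0, 0, 0, 15, 0, 0, 0]
}}

```text
time_s: 13.32
ee_pos: [596.0, -295.0, 96.3]
tcp_rot: [[-1.0, 0.001, -0.005], [0.001, 1.0, 0.004], [0.005, 0.004, -1.0]]
wrist_force: [-1.6, 0.5, -7.1]
grip_width: 40.6
gripper_force: 62.5
```

Request:
{"op": "servo_tool", "data": {
  "steps": [0, 0, 3, 0, 0, 0, 0, 0, 2, 0, 0, 0, 0, 0, 2, 0, 0, 0, 0, 0, 1.5, 0, 0, 0, 0, 0, 1, 0, 0, 0]
}}

```text
time_s: 13.73
ee_pos: [599.5, -297.2, 93.5]
tcp_rot: [[-1.0, 0.001, 0.003], [0.001, 1.0, -0.002], [-0.003, -0.002, -1.0]]
wrist_force: [0.6, 0.3, -7.2]
grip_width: 40.2
gripper_force: 62.5
```

Request:
{"op": "servo_tool", "data": {
  "steps": [0, 0, 0.5, 0, 0, 0, 0, 0, 0, 0, 0, 0, 0, 0, 0, 0, 0, 0, 0, 0, 0, 0, 0, 0, 0, 0, 0, 0, 0, 0]
}}

```text
time_s: 14.15
ee_pos: [598.9, -296.7, 92.2]
tcp_rot: [[-1.0, 0.001, 0.001], [0.001, 1.0, -0.001], [-0.001, -0.001, -1.0]]
wrist_force: [-0.1, -1.0, -2.2]
grip_width: 40.4
gripper_force: 62.9
```

Run:
```python
from h import *
weigh(3); st()
```

```text
Fz [-1.81 -1.49 -1.77] -1.69 mass g 172
14.3 [ 598.9 -296.8   92.1] [-1.02 -0.17 -1.77] 40.4 63.2
```

Request:
{"op": "servo_tool", "data": {
  "steps": [0, 0, 1, 0, 0, 0, 0, 0, 0, 0, 0, 0, 0, 0, 0, 0, 0, 0, 0, 0, 0, 0, 0, 0, 0, 0, 0, 0, 0, 0]
}}

```text
time_s: 14.72
ee_pos: [599.1, -296.7, 92.1]
tcp_rot: [[-1.0, 0.001, 0.002], [0.001, 1.0, -0.001], [-0.002, -0.001, -1.0]]
wrist_force: [-0.9, 1.2, 5.7]
grip_width: 40.2
gripper_force: 64.2
```

Request:
{"op": "servo_tool", "data": {
  "steps": [0, 0, 0, 0, 0, 0, 0, 0, 0, 0, 0, 0, 0, 0, 0, 0, 0, 0, 0, 0, 0, 0, 0, 0, 0, 0, 0, 0, 0, 0],
  "jaw": 1
}}

```text
time_s: 15.13
ee_pos: [598.5, -296.5, 90.1]
tcp_rot: [[-1.0, 0.001, 0.0], [0.001, 1.0, 0.0], [-0.0, 0.0, -1.0]]
wrist_force: [0.5, 1.1, 0.4]
grip_width: 85.5
gripper_force: 0.0
```

Request:
{"op": "servo_tool", "data": {
  "steps": [0, 0, -10, 0, 0, 0, 0, 0, -30, 0, 0, 0, 0, 0, -40, 0, 0, 0, 0, 0, -40, 0, 0, 0, 0, 0, -20, 0, 0, 0]
}}

```text
time_s: 15.55
ee_pos: [599.6, -297.2, 236.7]
tcp_rot: [[-1.0, 0.001, 0.006], [0.001, 1.0, -0.004], [-0.006, -0.004, -1.0]]
wrist_force: [0.9, -0.1, 0.8]
grip_width: 85.2
gripper_force: 0.0
```

Request:
{"op": "servo_tool", "data": {
  "steps": [-4.8, 34.3, 0, 0, 0, 0, -4.8, 34.3, 0, 0, 0, 0, -4.8, 34.3, 0, 0, 0, 0, -4.8, 34.3, 0, 0, 0, 0, -4.8, 34.3, 0, 0, 0, 0]
}}

```text
time_s: 15.97
ee_pos: [622.7, -123.6, 231.3]
tcp_rot: [[-1.0, 0.002, 0.001], [0.002, 1.0, -0.0], [-0.001, -0.0, -1.0]]
wrist_force: [0.4, -1.4, -0.3]
grip_width: 85.5
gripper_force: 0.0
```

Request:
{"op": "servo_tool", "data": {
  "steps": [-4.8, 34.3, 0, 0, 0, 0, -4.8, 34.3, 0, 0, 0, 0, -4.8, 34.3, 0, 0, 0, 0, -4.8, 34.3, 0, 0, 0, 0, 0, 0, 0, 0, 0, 0]
}}

```text
time_s: 16.38
ee_pos: [642.2, 18.3, 231.2]
tcp_rot: [[-1.0, -0.005, 0.001], [-0.005, 1.0, 0.002], [-0.001, 0.002, -1.0]]
wrist_force: [-0.1, -0.8, 0.5]
grip_width: 85.4
gripper_force: 0.0
```

Run:
```python
from h import *
for _ in range(4): robot.snapshot("side")
st(); lid((642,12.7))
im=robot.snapshot("side")[:,:,::-1]; cv2.imwrite("pics/s3.png",cv2.resize(im[110:360,195:420],None,fx=2.4,fy=2.4,interpolation=2))
```

```text
16.5833 [641.9  11.6 230.7] [-0.29 -0.73  0.78] 85.2 0.0
lid [ 249  172   54   58 2385] [276. 201.] exp [276. 204.] [641.8  12.1 105. ]
```

View pics/s3.png

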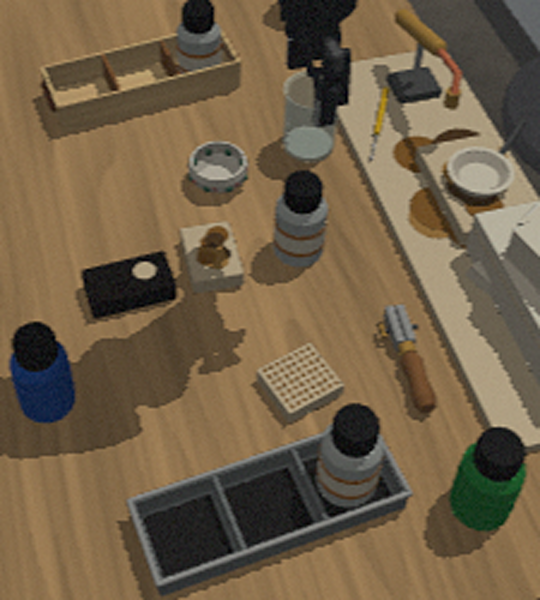

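Tins A (350,455) and B (198,35) both stand well in their compartments. Next is tin C, at about (642,12.5).

Request:
{"op": "servo_tool", "data": {
  "steps": [-0.5, 0, 35, 0, 0, 0, 0, 0, 35, 0, 0, 0, 0, 0, 35, 0, 0, 0, 0, 0, 25, 0, 0, 0, 0, 0, 14, 0, 0, 0]
}}

```text
time_s: 17.1
ee_pos: [640.0, 10.7, 82.4]
tcp_rot: [[-1.0, 0.003, -0.005], [0.003, 1.0, 0.001], [0.005, 0.001, -1.0]]
wrist_force: [-0.2, -0.8, -0.2]
grip_width: 85.3
gripper_force: 0.0
```

Request:
{"op": "servo_tool", "data": {
  "steps": [0, 0, 0, 0, 0, 0, 0, 0, 0, 0, 0, 0, 0, 0, 0, 0, 0, 0, 0, 0, 0, 0, 0, 0, 0, 0, 0, 0, 0, 0],
  "jaw": -1
}}

```text
time_s: 17.52
ee_pos: [643.9, 11.8, 88.6]
tcp_rot: [[-1.0, 0.001, 0.004], [0.001, 1.0, -0.0], [-0.004, -0.0, -1.0]]
wrist_force: [-0.2, 0.5, 4.0]
grip_width: 40.3
gripper_force: 61.6
```

Request:
{"op": "servo_tool", "data": {
  "steps": [0, 0, 0, 0, 0, 0, 0, 0, 0, 0, 0, 0, 0, 0, 0, 0, 0, 0, 0, 0, 0, 0, 0, 0, 0, 0, 0, 0, 0, 0]
}}

```text
time_s: 17.93
ee_pos: [643.9, 11.9, 88.6]
tcp_rot: [[-1.0, 0.001, 0.004], [0.001, 1.0, -0.001], [-0.004, -0.001, -1.0]]
wrist_force: [-2.2, 0.4, 5.9]
grip_width: 40.2
gripper_force: 62.0
```

Request:
{"op": "servo_tool", "data": {
  "steps": [0, 0, -10, 0, 0, 0, 0, 0, -25, 0, 0, 0, 0, 0, -35, 0, 0, 0, 0, 0, -40, 0, 0, 0, 0, 0, -30, 0, 0, 0]
}}

```text
time_s: 18.35
ee_pos: [641.5, 12.4, 227.9]
tcp_rot: [[-1.0, 0.001, -0.002], [0.001, 1.0, 0.0], [0.002, 0.0, -1.0]]
wrist_force: [2.1, -0.1, -8.7]
grip_width: 40.3
gripper_force: 62.9
```

Request:
{"op": "servo_tool", "data": {
  "steps": [0, 0, 0, 0, 0, 0, 0, 0, 0, 0, 0, 0, 0, 0, 0, 0, 0, 0, 0, 0, 0, 0, 0, 0, 0, 0, 0, 0, 0, 0]
}}

```text
time_s: 18.77
ee_pos: [640.8, 12.4, 223.1]
tcp_rot: [[-1.0, 0.001, -0.006], [0.001, 1.0, 0.001], [0.006, 0.001, -1.0]]
wrist_force: [0.6, -0.2, -8.8]
grip_width: 40.0
gripper_force: 63.0
```

Run:
```python
from h import *
weigh(10); st()
```

```text
Fz [-8.81 -8.49 -8.04 -8.42 -8.03 -8.33 -7.92 -8.52 -7.71 -9.25] -8.35 mass g 851
19.2667 [642.5  12.2 226.4] [-0.46  0.4  -9.25] 40.3 63.0
```

Tin C weighs about 850 g, so it goes in the rack's near bay.

Request:
{"op": "servo_tool", "data": {
  "steps": [8, -12, 0, 0, 0, 0, 16, -25, 0, 0, 0, 0, 18, -28, 0, 0, 0, 0, 18, -28, 0, 0, 0, 0, 18, -28, 0, 0, 0, 0]
}}

```text
time_s: 19.68
ee_pos: [563.5, -109.6, 226.5]
tcp_rot: [[-1.0, 0.0, 0.001], [0.0, 1.0, -0.0], [-0.001, -0.0, -1.0]]
wrist_force: [0.7, -0.5, -7.8]
grip_width: 40.0
gripper_force: 62.8
```

Request:
{"op": "servo_tool", "data": {
  "steps": [18, -28, 0, 0, 0, 0, 18, -28, 0, 0, 0, 0, 18, -28, 0, 0, 0, 0, 18, -28, 0, 0, 0, 0, 18, -28, 0, 0, 0, 0]
}}

```text
time_s: 20.1
ee_pos: [473.2, -249.9, 226.8]
tcp_rot: [[-1.0, 0.001, 0.001], [0.001, 1.0, -0.001], [-0.001, -0.001, -1.0]]
wrist_force: [1.2, -0.4, -8.3]
grip_width: 40.0
gripper_force: 62.8
```

Request:
{"op": "servo_tool", "data": {
  "steps": [18, -28, 0, 0, 0, 0, 15, -22, 0, 0, 0, 0, 10, -14, 0, 0, 0, 0, 0, 0, 0, 0, 0, 0, 0, 0, 0, 0, 0, 0]
}}

```text
time_s: 20.52
ee_pos: [430.6, -313.5, 226.7]
tcp_rot: [[-1.0, 0.004, 0.001], [0.004, 1.0, -0.0], [-0.001, -0.0, -1.0]]
wrist_force: [-0.9, 0.0, -9.2]
grip_width: 40.3
gripper_force: 63.1
```

Request:
{"op": "servo_tool", "data": {
  "steps": [0, 0, 0, 0, 0, 0, 0, 0, 0, 0, 0, 0, 0, 0, 0, 0, 0, 0, 0, 0, 0, 0, 0, 0, 0, 0, 0, 0, 0, 0]
}}

```text
time_s: 20.93
ee_pos: [431.5, -312.0, 226.3]
tcp_rot: [[-1.0, -0.0, 0.0], [-0.0, 1.0, 0.0], [-0.0, 0.0, -1.0]]
wrist_force: [-0.5, 0.5, -9.0]
grip_width: 40.2
gripper_force: 63.1
```

Run:
```python
from h import *
st(); M,k=wcam(); im=robot.snapshot("wrist")[:,:,::-1].copy()
u=np.array([.995,.1]);v=np.array([-.1,.995]);c=np.array([515,-304.5])
for a,b in((-128,-44),(-128,44),(-42,-44),(-42,44)):
    cv2.circle(im,tuple(wproj(M,k,[*(c+a*u+b*v),30]).round().astype(int).tolist()),3,(0,0,255),1)
cv2.imwrite("pics/w5.png",im)
```

```text
20.9333 [ 431.5 -312.   226.3] [-0.52  0.51 -9.04] 40.2 63.1
```

View pics/w5.png

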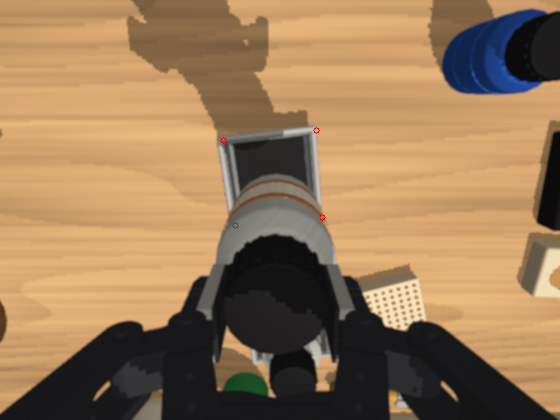

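The drawn corners match the rack rim within about 3 px, so I lower the tin with a 1.5 mm correction.

Request:
{"op": "servo_tool", "data": {
  "steps": [0, -1.5, 15, 0, 0, 0, 0, 0, 30, 0, 0, 0, 0, 0, 35, 0, 0, 0, 0, 0, 30, 0, 0, 0, 0, 0, 15, 0, 0, 0]
}}

```text
time_s: 21.4
ee_pos: [429.4, -312.1, 97.4]
tcp_rot: [[-1.0, 0.001, -0.004], [0.001, 1.0, 0.004], [0.004, 0.004, -1.0]]
wrist_force: [-1.2, 1.0, -9.0]
grip_width: 40.0
gripper_force: 63.1
```

Request:
{"op": "servo_tool", "data": {
  "steps": [0, 0, 3, 0, 0, 0, 0, 0, 2, 0, 0, 0, 0, 0, 2, 0, 0, 0, 0, 0, 1.5, 0, 0, 0, 0, 0, 1, 0, 0, 0]
}}

```text
time_s: 21.82
ee_pos: [432.1, -315.1, 93.2]
tcp_rot: [[-1.0, 0.001, 0.002], [0.001, 1.0, -0.002], [-0.002, -0.002, -1.0]]
wrist_force: [-0.3, -0.3, -8.7]
grip_width: 39.7
gripper_force: 63.2
```

Request:
{"op": "servo_tool", "data": {
  "steps": [0, 0, 1, 0, 0, 0, 0, 0, 0, 0, 0, 0, 0, 0, 0, 0, 0, 0, 0, 0, 0, 0, 0, 0, 0, 0, 0, 0, 0, 0]
}}

```text
time_s: 22.23
ee_pos: [432.0, -314.9, 92.6]
tcp_rot: [[-1.0, 0.001, 0.002], [0.001, 1.0, -0.002], [-0.002, -0.002, -1.0]]
wrist_force: [-0.7, 2.2, 6.6]
grip_width: 39.8
gripper_force: 64.6
```

Run:
```python
from h import *
weigh(3); st()
```

```text
Fz [7.15 7.08 6.35] 6.86 mass g -699
22.3833 [ 432.  -314.9   92.6] [-2.12  2.28  6.35] 40.2 64.6
```

The tin is on the floor. I'll release it, raise the arm and check.

Request:
{"op": "servo_tool", "data": {
  "steps": [0, 0, 0, 0, 0, 0, 0, 0, 0, 0, 0, 0, 0, 0, 0, 0, 0, 0, 0, 0, 0, 0, 0, 0, 0, 0, 0, 0, 0, 0],
  "jaw": 1
}}

```text
time_s: 22.8
ee_pos: [431.2, -314.3, 90.8]
tcp_rot: [[-1.0, 0.001, 0.0], [0.001, 1.0, -0.0], [-0.0, -0.0, -1.0]]
wrist_force: [0.4, -0.9, 0.6]
grip_width: 85.6
gripper_force: 0.0
```

Request:
{"op": "servo_tool", "data": {
  "steps": [0, 0, -10, 0, 0, 0, 0, 0, -30, 0, 0, 0, 0, 0, -40, 0, 0, 0, 0, 0, -40, 0, 0, 0, 0, 0, -20, 0, 0, 0]
}}

```text
time_s: 23.22
ee_pos: [432.2, -315.2, 236.4]
tcp_rot: [[-1.0, 0.001, 0.004], [0.001, 1.0, -0.004], [-0.004, -0.004, -1.0]]
wrist_force: [0.3, -1.0, 0.4]
grip_width: 85.2
gripper_force: 0.0
```

Request:
{"op": "servo_tool", "data": {
  "steps": [0, 30, 0, 0, 0, 0, 0, 40, 0, 0, 0, 0, 0, 40, 0, 0, 0, 0, 0, 30, 0, 0, 0, 0, 0, 0, 0, 0, 0, 0]
}}

```text
time_s: 23.63
ee_pos: [430.2, -169.3, 231.8]
tcp_rot: [[-1.0, -0.003, -0.0], [-0.003, 1.0, 0.002], [0.0, 0.002, -1.0]]
wrist_force: [-0.1, 0.6, -0.3]
grip_width: 85.5
gripper_force: 0.0
```

Run:
```python
from h import *
st(); im=robot.snapshot("side")[:,:,::-1]; cv2.imwrite("pics/s4.png",cv2.resize(im[90:370,195:440],None,fx=2.1,fy=2.1,interpolation=2))
```

```text
23.6333 [ 430.2 -169.3  231.8] [-0.05  0.57 -0.29] 85.5 0.0
```

View pics/s4.png

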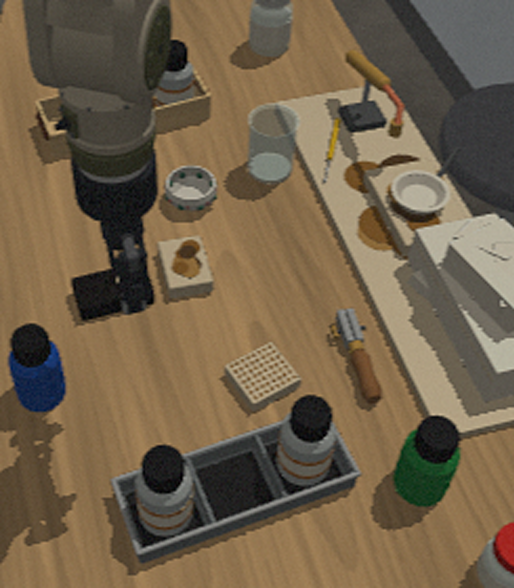

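The picture shows two tins upright in the rack, at (165,490) and (305,440), and one in the crate at (175,70). The other things are where they were. I'm handing the job in.

```bash
python3 -c "
from cell import robot
print(robot.sign_off())"
```

```text
the job is handed in; nothing more can be done
None
```

I handed the job in at about 24 s: the tins weighing about 670 g and 850 g stand upright in the rack, the one at about 360 g stands in the crate, and in the last picture nothing else had moved. The sign-off gave no verdict.

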